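# Wedge the levelling table's plate up level

## Robot

A 6-joint arm with a two-finger parallel gripper is mounted at the origin on a cart in front of the work surface, level with it; the furniture and walls round the work are solid. World frame = base frame: x ahead of the robot, y to its left, z up, the work surface at z = 0. Lengths are in m, angles in rad, forces in N, time in s.
With the tool pointing down it reaches from about 0.225 to 0.875 m from the base axis. Payload 3.4 kg.
Tool frame: the origin (TCP) lies at the very end of the fingers, on their centre line; the grasp point (between the pads) lies 19 mm behind it; z points along the fingers, y is the line along which they close (so a half turn about z gives the same grasp; the last joint's range is limited). The gripper opens to 85 mm and grips with 20 to 120 N. Pads are 22 mm wide; open, the fingers measure 114 mm over their backs; the gripper's body (76 mm by 85 mm) begins 54 mm behind the grasp point. The pads swing forward as they close: fully open they stand 13 mm farther back than shut.
Start: joints at [1.13, 0.276, 1.505, -0, 1.361, -0.121], TCP at [0.181, 0.546, 0.231] pointing down, gripper open.
Joint ranges: [-2.89, 2.89], [-0.75, 2.08], [0.22, 2.7], [-1.18, 4.32], [0.11, 2.71], [-2.7, 2.7]. Speed limits (rad/s): [2.57, 2.57, 3.14, 3.14, 3.14, 3.14].

## Interface

Orientations are given as a unit quaternion [w, x, y, z].
In Python, from rig import get_state, optics, sign_off gives the robot as it stands.
- The arm moves only by the tool send_rows, never from a script. Its argument "increments" is a list of rows, each an object with "gripper": the gripper's target within -1 to 1 (shut at 1, half-way at 0, fully open at -1); "linear": the shift along the world's x, y, z in m, a list of three; "delta_rot": the turn, a rotation vector about the world's x, y, z in rad, a list of three. In form: [{"gripper": gripper, "linear": [dx, dy, dz], "delta_rot": [rx, ry, rz]}, ...]. A call has 1 to 8 rows; each row is the pose to reach, as a shift and turn from the pose commanded when the call began; what a row does not reach only later rows make up. A row lasts 1/10 s, in which the tool goes at most 50 mm and 8.59 degrees, less where a joint would pass 70% of its speed; a pose out of reach is approached as far as the arm can. A call with a gripper value outside its range is refused whole. The fingers move at their own pace and stop on an object; "newtons" is the grip in N (left out, the last holds). Time passes only in rows, so rows that repeat a pose let the fingers close. It gives the time, the measured TCP pose, the force, the opening and the grip force at its end, in the units of the state.
- get_state(): the state, without advancing time (a new reading comes with each control period).
- optics.get_image(name): name is "scene" or "top" or "wrist"; returns a dict with "pixels" (384x512x3 uint8, blue, green, red), "K" (3x3 intrinsics, pixels), "k1" (the pictures are not rectified: a ray, as slopes to the right and down, at radius r is drawn at 1 + k1 r^2 times it, then the intrinsics apply), "rvec" (rotation vector, rad) and "tvec" (3), from world to camera coordinates, as OpenCV has them; the wrist camera has in their place "T_tool_cam" (4x4, takes a point from camera to tool coordinates, whose origin is the TCP and whose axes are the flange's). Camera axes: x right, y down, z forward; pixel columns grow to the right and rows downward; lengths in m; the calibration is good to about 2 mm. A picture is of the moment at which its call begins: read the wrist's pose just before it. There is no depth.
- sign_off(): hands the job in; it is judged then, once.
The state is a dict: "clock": time; "qpos": joint angles; "qd": joint speeds; "effort": joint torques, N m; "position": TCP position; "ee_rot": TCP orientation; "contact_force": force on the tool from outside, world axes, zero at the start; "moment": the same for the moment, N m; "width": finger opening in m; "gripper_force": force on a finger pad.
Only numpy, scipy, OpenCV 4.12 (cv2) and the standard library are available. Lean on these libraries where they do the work, as an engineer would, in place of code of your own. Each camera call takes 0.05 s, during which the arm holds its last target. There are 200 camera calls.

## Task

The hinged plate of the small levelling table, with the core slice on it, sags at its free edge. Take the wooden wedge and slide it, thin tip first along the packing strip, under the middle of the free edge until the plate is level and snug up against its two stop lugs; push firmly enough that it stays tight, but never drive it hard. Let go of the wedge, do not touch the plate, and leave everything else where it is.

Things in the scene. Friction and masses are not known exactly. Their poses are not given: they have to be found in the camera images.
- frame: Fixed grey base of the levelling table, 187 mm (x) by 150 mm (y), slab 6 mm thick. Origin on the rack, midway between the plate's free edge (60 mm away at -x) and its hinge (60 mm at +x). x points from free edge to hinge, the way the wedge is pushed; z up. Two stop posts, 50 mm high, at y = +-73 mm, x = -35 mm; their lugs reach 14 mm over the plate.
- mouth (a point): Fixed point of the base at rack height (z = 0), 60 mm before its origin, below the middle of the free edge. Here a flat steel packing strip (y -28 to +28 mm, from 50 mm before this point to 75 mm behind it) carries the wedge. It is packed up by an unmeasured amount: its top is level, 8 to 14 mm above the rack, so the wedge's depth (60 to 90 mm past this point) must be felt.
- plate: Hinged steel plate, 120x120x8 mm, 0.25 to 0.5 kg, with a core slice on it. Origin on the hinge axis, mid width, 36 mm above the rack. When level its axes are parallel to the base's; it reaches 120 mm to -x. It sags 0.1 rad at first and stops dead at level, against the lugs. It weighs 2 to 3 N on the wedge until then.
- plate_edge (a point): Middle of the plate's lower free edge: 32 mm above the rack when level, 20 mm when it sags. At the stop the force shoots up within about 1 mm of travel. The push is about 1.3 to 2 times the load on this edge (friction 0.5 to 0.7): a final push of 14 to 20 N leaves the wedge tight (5 N or more on the edge with the hand gone); 30 N on the edge is too hard.
- slice: Core slice, 47 mm across, 31 mm high, 0.12 kg, standing loose on the middle of the plate between three low pins. Origin at the centre of its underside. It rides up with the plate and must stay there.
- wedge: Loose wooden wedge, 130 mm long, 30 mm wide, 0.1 to 0.2 kg, on its flat underside, tip pointing roughly away from the robot. Origin: centre of its underside. x points to the thin tip (+65 mm, 3 mm thick); the ramp rises from there over 95 mm to 25.8 mm (0.24 mm per mm); behind it stands the heel, a block 35 mm long (x -30 to -65 mm), 30 mm wide, 50 mm high.
- wedge_heel (a point): Grip point in the heel, mid length and mid width, 38 mm above the wedge's underside, 47.5 mm behind the wedge's origin; grip it across the 30 mm width (the wedge's y). A wedge pushed while gripped can go slack when the fingers open, as it settles flat; pressing the heel's rear face from behind with closed fingers, 14 to 20 N, makes it tight for good.
- wedge_tip (a point): Middle of the thin tip, 1.5 mm above the wedge's underside.
- cube: Bystander: grey mortar test cube, 50 mm each way. Origin at the centre of its underside.
- tin_a: Bystander: round aluminium tin, 60 mm across, 39 mm high. Origin at the centre of its underside.
- tin_b: Bystander: round aluminium tin, 60 mm across, 39 mm high. Origin at the centre of its underside.
- tape: Bystander: tape measure, 64x76x33 mm. Origin at the centre of its underside.
- weight_big: Bystander: knob weight, 38 mm across, 56 mm high. Origin at the centre of its underside.
- weight_small: Bystander: knob weight, 30 mm across, 41 mm high. Origin at the centre of its underside.

How it is judged:
On the way, in this order (a step that is already met when the one before it is completed fails the run):
1. the wedge's tip has entered under the free edge, on the strip, while the plate still sags (x of wedge_tip in the frame of frame above -0.056 m and z of wedge_tip in the frame of frame below 0.022 m and angle between plate's own z axis and vertical above 0.07 rad and y of wedge_tip in the frame of frame between -0.025 and 0.025 m and angle between the x axis of wedge and the x axis of frame, either way round below 0.2 rad), for 0.1 s.
2. the wedge has raised the plate to level (angle between plate's own z axis and vertical below 0.015 rad and x of wedge_tip in the frame of frame above -0.04 m and y of wedge_tip in the frame of frame between -0.025 and 0.025 m and angle between the x axis of wedge and the x axis of frame, either way round below 0.2 rad), for 0.2 s.
At the end, for the whole second after the job is handed in: The plate is level within 0.015 rad (0.9 degrees), the wedge lies at rest under its free edge, its tip within 25 mm of the middle and its length within 0.2 rad of the base's x axis, and it is tight: it presses on the plate with more than 5 N (all of step 2 and contact force between wedge and plate above 5 N and linear speed of wedge below 0.005 m/s); the robot touches nothing.
It fails at once if the wedge is driven so hard that it presses on the plate with over 30 N (contact force between wedge and plate above 30 N).
It fails at once if the robot touches the plate (over 3 N) (contact force between any of the fingers, the arm and plate above 3 N).
It fails at once if a bystander or the core slice on the plate is moved by more than 20 mm (distance of any of cube, tin_a, tin_b, tape, weight_big, weight_small, slice from where it was at the start of the episode above 0.02 m).
It also fails if it takes over 64 s, if anything falls off the work surface, if the arm or the gripper's body presses on something with over 40 N, if the wrist force passes 120 N, or if a joint passes its speed limit or range.

## Working session

There is one attempt and no reset: what is moved stays moved. The work goes in short steps, Python scripts to look and compute and a tool call to move; the robot and the scene stay as the last step left them, time stands still between calls to the robot, and variables do not carry over. Pictures are saved under pics/ and viewed, at most 10 in all, crops included, and the job is handed in when it is done.

Besides the shell and the picture viewer there is one more tool, called as name([rows], argument=value, ...), one row to a line, values as JSON. send_rows: Moves the arm, as the interface text tells. Its arguments: {"type":"object","properties":{"increments":{"type":"array"},"newtons":{"type":"number"}},"required":["increments"]}

```bash
mkdir -p pics; cat > h.py <<'E'
import numpy as np, cv2
from rig import get_state, optics
from scipy.spatial.transform import Rotation as R
def cam(name):
    s=get_state(); im=optics.get_image(name)
    K=np.array(im["K"],float)
    if name=="wrist":
        q=s["ee_rot"]; T=np.eye(4); T[:3,:3]=R.from_quat([q[1],q[2],q[3],q[0]]).as_matrix(); T[:3,3]=s["position"]
        M=T@np.array(im["T_tool_cam"])
    else:
        Rm=cv2.Rodrigues(np.array(im["rvec"],float))[0]; t=np.array(im["tvec"],float).ravel()
        M=np.eye(4); M[:3,:3]=Rm.T; M[:3,3]=-Rm.T@t
    return dict(img=np.array(im["pixels"]),K=K,k1=float(im["k1"]),M=M)
def save(c,fn):
    np.savez(fn,**c)
def load(fn): 
    d=np.load(fn); return {k:d[k] for k in d}
def pix2w(c,u,v,z):
    K=c["K"]; xd=np.array([(u-K[0,2])/K[0,0],(v-K[1,2])/K[1,1]]); x=xd.copy()
    for _ in range(30): x=xd/(1+c["k1"]*(x@x))
    d=c["M"][:3,:3]@np.array([x[0],x[1],1]); o=c["M"][:3,3]
    return o+d*(z-o[2])/d[2]
def w2pix(c,p):
    Mi=np.linalg.inv(c["M"]); q=Mi[:3,:3]@np.asarray(p,float)+Mi[:3,3]; x=q[:2]/q[2]; x=x*(1+c["k1"]*(x@x))
    return np.array([c["K"][0,0]*x[0]+c["K"][0,2],c["K"][1,1]*x[1]+c["K"][1,2]])
E
python3 - <<'E'
from h import *
s=get_state(); print({k:np.round(v,3) for k,v in s.items()})
for n in ("top","scene"):
    c=cam(n); save(c,n+"0.npz"); cv2.imwrite(f"pics/{n}0.png",cv2.resize(c["img"],(800,600),interpolation=cv2.INTER_CUBIC)); print(n,c["K"][0,0],c["k1"],np.round(c["M"],3).tolist())
E
```

```text
{'clock': np.float64(0.0), 'qpos': array([ 1.13 ,  0.277,  1.506, -0.   ,  1.361, -0.121]), 'qd': array([ 0.002,  0.001, -0.001,  0.   , -0.   ,  0.001]), 'effort': array([ 0.0000e+00, -4.1678e+01, -2.4580e+01, -0.0000e+00,  1.1000e-02,
        0.0000e+00]), 'position': array([0.181, 0.545, 0.23 ]), 'ee_rot': array([-0.   ,  0.159,  0.987, -0.001]), 'contact_force': array([-0.627,  0.729,  0.108]), 'moment': array([ 0.005,  0.015, -0.003]), 'gripper_force': np.float64(0.0), 'width': np.float64(0.085)}
top 401.5444019050433 -0.13482503618896735 [[-0.02, -0.991, 0.132, 0.357], [-1.0, 0.019, -0.005, 0.001], [0.003, -0.132, -0.991, 1.329], [0.0, 0.0, 0.0, 1.0]]
scene 417.9137950304084 0.04320805635114984 [[0.62, -0.596, 0.51, -0.046], [-0.785, -0.458, 0.419, -0.457], [-0.016, -0.66, -0.751, 0.914], [0.0, 0.0, 0.0, 1.0]]
```

View pics/top0.png

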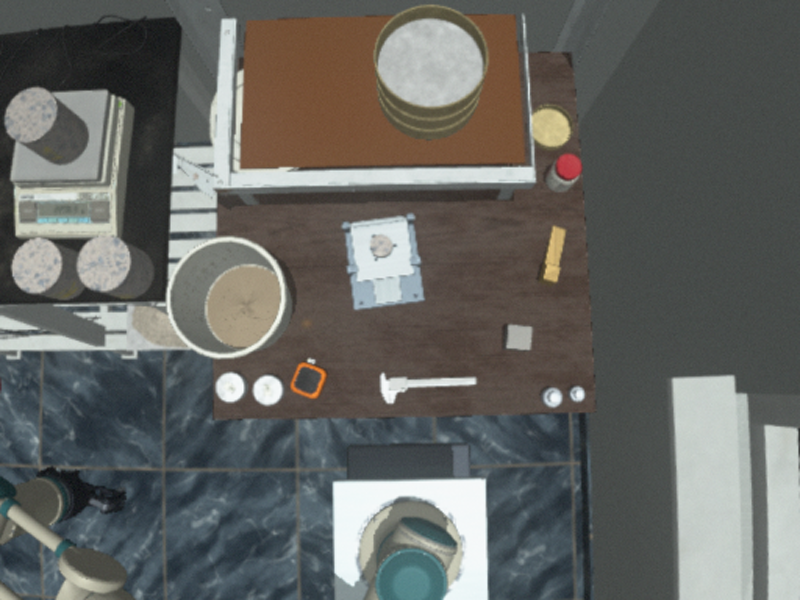

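View pics/scene0.png

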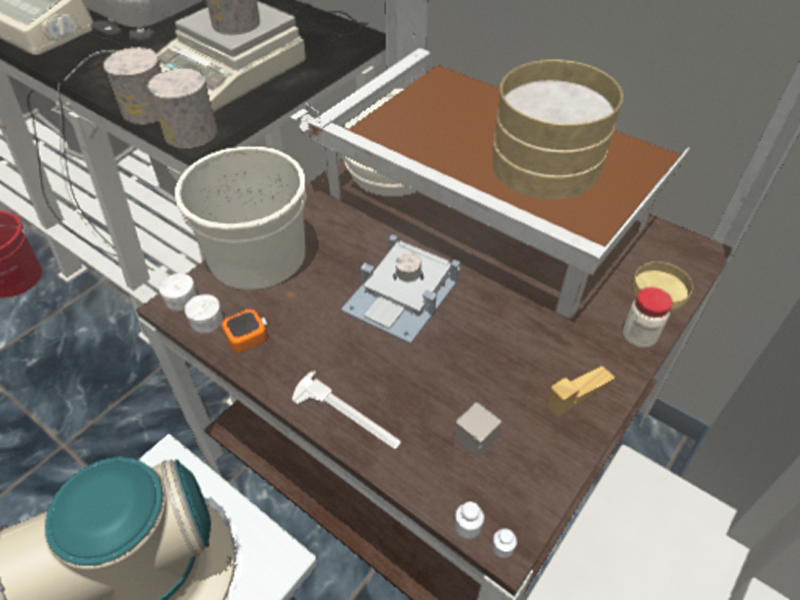

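The top view shows the levelling table at about (383,262), with its strip facing the robot, and the wedge at (554,254) with its heel nearer the robot. The scene view agrees. Next I'll enlarge both in both cameras.

```bash
python3 - <<'E'
from h import *
t=load("top0.npz")["img"]; s=load("scene0.npz")["img"]
def crop(i,x,y,w,h,k): return cv2.resize(i[y:y+h,x:x+w],None,fx=k,fy=k,interpolation=cv2.INTER_CUBIC)
o=np.zeros((600,800,3),np.uint8)
o[0:400,0:400]=crop(t,210,128,80,80,5)[:400,:400]
o[0:400,400:800]=crop(s,215,145,80,80,5)
o[400:600,0:200]=crop(t,335,140,40,40,5)
o[400:600,400:700]=crop(s,342,230,60,40,5)
cv2.imwrite("pics/crop1.png",o)
E
```

```text
(no output)
```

View pics/crop1.png

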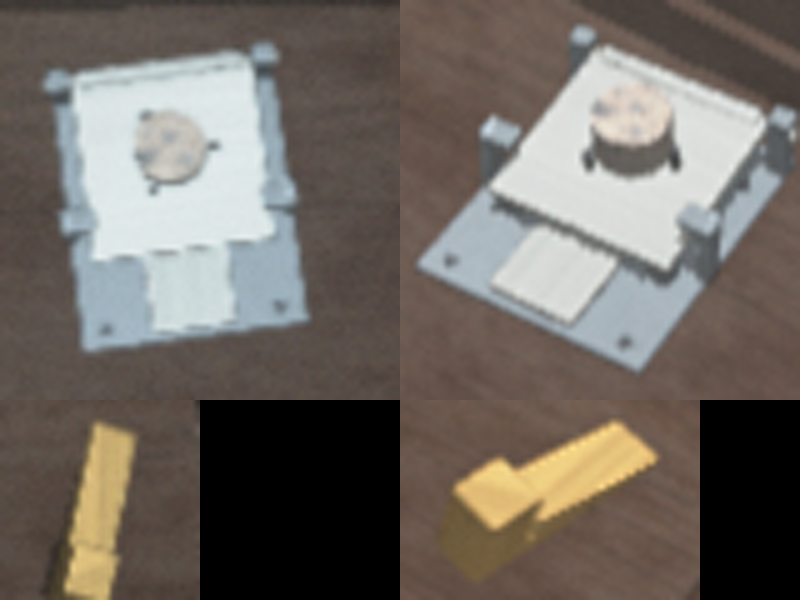

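Crop layout is 5x, with the top view on the left and the scene view on the right. In the top view the slab's front corners are at (84,351) and (309,320), the strip's front corners at (153,331) and (233,321), and the plate's front corners at (95,262) and (277,236). The wedge tip edge runs (96,424)–(136,434), and its heel top is about (68,545)–(118,553) down to row 595.

```bash
python3 - <<'E'
from h import *
t=load("top0.npz"); s=load("scene0.npz")
T=lambda X,Y,z: pix2w(t,210+X/5-.4,128+Y/5-.4,z)*1e3
S=lambda X,Y,z: pix2w(s,215+(X-400)/5-.4,145+Y/5-.4,z)*1e3
TW=lambda X,Y,z: pix2w(t,335+X/5-.4,140+(Y-400)/5-.4,z)*1e3
SW=lambda X,Y,z: pix2w(s,342+(X-400)/5-.4,230+(Y-400)/5-.4,z)*1e3
def rep(n,a,b):
    d=b-a; print(n,a.round(1)[:2],b.round(1)[:2],"mid",((a+b)/2).round(1)[:2],"len",np.linalg.norm(d).round(1),"normal yaw",np.round(np.arctan2(d[0],-d[1]),3))
rep("slabT",T(84,351,.006),T(309,320,.006)); rep("slabS",S(417,266,.006),S(638,371,.006))
rep("stripT",T(153,331,.011),T(235,321,.011)); rep("stripS",S(490,284,.011),S(572,325,.011))
rep("plateT",T(95,262,.028),T(277,236,.028)); rep("plateS",S(490,190,.028),S(667,272,.028))
rep("tipT",TW(96,424,.003),TW(136,434,.003)); rep("tipS",SW(617,421,.003),SW(658,458,.003))
rep("heelfrontT",TW(72,541,.05),TW(118,549,.05)); rep("heelfrontS",SW(498,458,.05),SW(546,502,.05))
rep("heelrearS",SW(454,491,.05),SW(495,530,.05))
E
```

```text
slabT [508.  109.5] [525.8 -40.2] mid [516.9  34.7] len 150.8 normal yaw 0.119
slabS [507.2 106.8] [523.7 -39.6] mid [515.4  33.6] len 147.3 normal yaw 0.112
stripT [519.8  63.3] [525.5   8.9] mid [522.7  36.1] len 54.6 normal yaw 0.103
stripS [519.2  62. ] [524.    6.7] mid [521.6  34.3] len 55.5 normal yaw 0.087
plateT [564.1 100. ] [579.1 -19.8] mid [571.6  40.1] len 120.7 normal yaw 0.124
plateS [563.4  97.7] [575.5 -20.5] mid [569.4  38.6] len 118.8 normal yaw 0.102
tipT [ 683.2 -325.8] [ 675.9 -353.2] mid [ 679.6 -339.5] len 28.4 normal yaw -0.261
tipS [ 683.8 -325.4] [ 675.  -352.6] mid [ 679.4 -339. ] len 28.6 normal yaw -0.312
heelfrontT [ 593.5 -293.9] [ 587.7 -324.1] mid [ 590.6 -309. ] len 30.7 normal yaw -0.189
heelfrontS [ 589.8 -296.3] [ 580.8 -327. ] mid [ 585.3 -311.7] len 31.9 normal yaw -0.286
heelrearS [ 559.2 -288.8] [ 551.3 -315.3] mid [ 555.3 -302. ] len 27.6 normal yaw -0.29
```

send_rows([
  {"gripper": -1, "linear": [0.0, -0.02, 0.04], "delta_rot": [0, 0, 0]},
  {"gripper": -1, "linear": [0.01, -0.06, 0.07], "delta_rot": [0, 0, 0]},
  {"gripper": -1, "linear": [0.02, -0.1, 0.08], "delta_rot": [0, 0, 0]},
  {"gripper": -1, "linear": [0.03, -0.145, 0.08], "delta_rot": [0, 0, 0]},
  {"gripper": -1, "linear": [0.05, -0.19, 0.08], "delta_rot": [0, 0, 0]},
  {"gripper": -1, "linear": [0.07, -0.23, 0.08], "delta_rot": [0, 0, 0]},
  {"gripper": -1, "linear": [0.08, -0.27, 0.08], "delta_rot": [0, 0, 0]},
  {"gripper": -1, "linear": [0.1, -0.31, 0.08], "delta_rot": [0, 0, 0]},
])

```text
clock: 0.9
position: [0.28, 0.2341, 0.3111]
ee_rot: [-0.0, 0.159, 0.987, 0.0]
contact_force: [0.4, -0.1, 0.3]
width: 0.0854
gripper_force: 0.0
```

send_rows([
  {"gripper": -1, "linear": [0.02, -0.045, 0.0], "delta_rot": [0, 0, 0]},
  {"gripper": -1, "linear": [0.04, -0.09, 0.0], "delta_rot": [0, 0, 0]},
  {"gripper": -1, "linear": [0.06, -0.135, 0.0], "delta_rot": [0, 0, 0]},
  {"gripper": -1, "linear": [0.08, -0.18, 0.0], "delta_rot": [0, 0, 0]},
  {"gripper": -1, "linear": [0.1, -0.225, 0.0], "delta_rot": [0, 0, 0]},
  {"gripper": -1, "linear": [0.12, -0.27, 0.0], "delta_rot": [0, 0, 0]},
  {"gripper": -1, "linear": [0.14, -0.31, -0.02], "delta_rot": [0, 0, 0]},
  {"gripper": -1, "linear": [0.16, -0.35, -0.04], "delta_rot": [0, 0, 0]},
])

```text
clock: 1.7
position: [0.4414, -0.1163, 0.2711]
ee_rot: [0.001, 0.16, 0.987, 0.0]
contact_force: [1.0, 0.5, 0.4]
width: 0.0853
gripper_force: 0.0
```

send_rows([
  {"gripper": -1, "linear": [0.025, -0.04, 0.0], "delta_rot": [0, 0, 0]},
  {"gripper": -1, "linear": [0.05, -0.08, 0.0], "delta_rot": [0, 0, 0]},
  {"gripper": -1, "linear": [0.075, -0.12, -0.02], "delta_rot": [0, 0, 0]},
  {"gripper": -1, "linear": [0.1, -0.155, -0.04], "delta_rot": [0, 0, 0]},
  {"gripper": -1, "linear": [0.13, -0.19, -0.07], "delta_rot": [0, 0, 0.02]},
  {"gripper": -1, "linear": [0.13, -0.19, -0.1], "delta_rot": [0, 0, 0.02]},
  {"gripper": -1, "linear": [0.13, -0.19, -0.1], "delta_rot": [0, 0, 0.02]},
])

```text
clock: 2.4
position: [0.5682, -0.3033, 0.1651]
ee_rot: [-0.005, 0.15, 0.989, 0.003]
contact_force: [-1.3, 1.0, 0.7]
width: 0.0852
gripper_force: 0.0
```

```bash
python3 - <<'E'
from h import *
c=cam("wrist"); save(c,"w1.npz"); cv2.imwrite("pics/w1.png",cv2.resize(c["img"],(800,600),interpolation=cv2.INTER_CUBIC)); print(np.round(c["M"],3).tolist(),get_state()["position"])
E
```

```text
[[0.295, 0.918, 0.266, 0.499], [0.955, -0.285, -0.078, -0.282], [0.004, 0.278, -0.961, 0.31], [0.0, 0.0, 0.0, 1.0]] [ 0.56900126 -0.30320026  0.1681628 ]
```

View pics/w1.png

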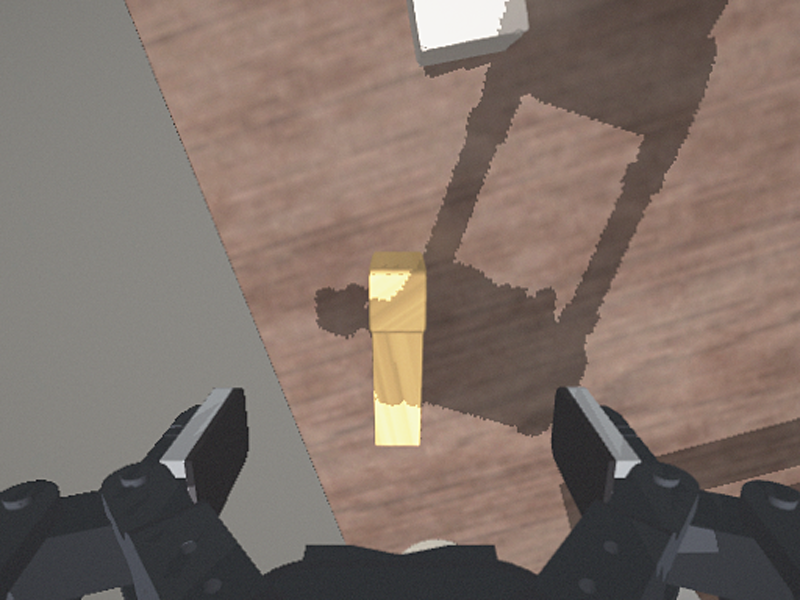

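The wedge is between the fingers' lines and parallel to them. Its heel top has corners (370,271), (425,270), (426,332) and (370,332), and its tip edge runs (376,445)–(420,445).

```bash
python3 - <<'E'
from h import *
c=load("w1.npz"); P=lambda X,Y,z: pix2w(c,X*.64,Y*.64,z)*1e3
h=np.array([P(*p,.05) for p in((370,271),(425,270),(426,332),(370,332))]); t=np.array([P(376,445,.003),P(420,445,.003)])
print(h.round(1),h.mean(0).round(1),t.round(1),t.mean(0).round(1))
d=t.mean(0)-h.mean(0); print(np.hypot(*d[:2]),np.arctan2(d[1],d[0]))
s=get_state(); q=s["ee_rot"]; y=R.from_quat([q[1],q[2],q[3],q[0]]).as_matrix()[:,1]; print(s["position"],"toolyaw",np.arctan2(-y[0],y[1]))
E
```

```text
[[ 552.9 -313.5   50. ]
 [ 560.8 -286.5   50. ]
 [ 593.2 -295.5   50. ]
 [ 584.4 -323.8   50. ]] [ 572.8 -304.8   50. ] [[ 677.3 -352.4    3. ]
 [ 686.  -324.3    3. ]] [ 681.7 -338.3    3. ]
113.86007014833889 -0.2986913617837692
[ 0.56900126 -0.30320026  0.1681628 ] toolyaw -0.3004192174223
```

send_rows([
  {"gripper": -1, "linear": [0.002, 0.001, -0.04], "delta_rot": [0, 0, 0]},
  {"gripper": -1, "linear": [0.002, 0.001, -0.08], "delta_rot": [0, 0, 0]},
  {"gripper": -1, "linear": [0.002, 0.001, -0.11], "delta_rot": [0, 0, 0]},
  {"gripper": -1, "linear": [0.002, 0.001, -0.13], "delta_rot": [0, 0, 0]},
  {"gripper": -1, "linear": [0.002, 0.001, -0.145], "delta_rot": [0, 0, 0]},
  {"gripper": -1, "linear": [0.002, 0.001, -0.15], "delta_rot": [0, 0, 0]},
  {"gripper": -1, "linear": [0.002, 0.001, -0.15], "delta_rot": [0, 0, 0]},
])

```text
clock: 3.15
position: [0.5731, -0.3028, 0.0227]
ee_rot: [0.001, 0.149, 0.989, -0.0]
contact_force: [-0.3, -0.4, 0.7]
width: 0.0849
gripper_force: 0.0
```

send_rows([
  {"gripper": 1, "linear": [0, 0, 0], "delta_rot": [0, 0, 0]},
  {"gripper": 1, "linear": [0, 0, 0], "delta_rot": [0, 0, 0]},
  {"gripper": 1, "linear": [0, 0, 0], "delta_rot": [0, 0, 0]},
  {"gripper": 1, "linear": [0, 0, 0], "delta_rot": [0, 0, 0]},
  {"gripper": 1, "linear": [0, 0, 0], "delta_rot": [0, 0, 0]},
  {"gripper": 1, "linear": [0, 0, 0], "delta_rot": [0, 0, 0]},
  {"gripper": 1, "linear": [0, 0, 0], "delta_rot": [0, 0, 0]},
  {"gripper": 1, "linear": [0, 0, 0], "delta_rot": [0, 0, 0]},
], newtons=50)

```text
clock: 3.95
position: [0.5732, -0.3037, 0.0223]
ee_rot: [0.001, 0.149, 0.989, -0.0]
contact_force: [-1.3, -0.1, 5.7]
width: 0.0294
gripper_force: 50.5
```

send_rows([
  {"gripper": 1, "linear": [0, 0, 0.03], "delta_rot": [0, 0, 0]},
  {"gripper": 1, "linear": [0, 0, 0.07], "delta_rot": [0, 0, 0]},
  {"gripper": 1, "linear": [-0.01, 0.02, 0.1], "delta_rot": [0, 0, 0.05]},
  {"gripper": 1, "linear": [-0.03, 0.06, 0.1], "delta_rot": [0, 0, 0.12]},
  {"gripper": 1, "linear": [-0.05, 0.1, 0.1], "delta_rot": [0, 0, 0.2]},
  {"gripper": 1, "linear": [-0.065, 0.14, 0.1], "delta_rot": [0, 0, 0.28]},
  {"gripper": 1, "linear": [-0.08, 0.18, 0.1], "delta_rot": [0, 0, 0.36]},
  {"gripper": 1, "linear": [-0.095, 0.22, 0.1], "delta_rot": [0, 0, 0.41]},
])

```text
clock: 4.75
position: [0.4763, -0.0814, 0.1208]
ee_rot: [-0.001, -0.056, 0.998, 0.0]
contact_force: [0.6, 0.3, -1.6]
width: 0.0292
gripper_force: 49.7
```

send_rows([
  {"gripper": 1, "linear": [-0.01, 0.04, 0], "delta_rot": [0, 0, 0]},
  {"gripper": 1, "linear": [-0.02, 0.07, 0], "delta_rot": [0, 0, 0]},
  {"gripper": 1, "linear": [-0.03, 0.095, 0], "delta_rot": [0, 0, 0]},
  {"gripper": 1, "linear": [-0.03, 0.11, -0.01], "delta_rot": [0, 0, 0]},
  {"gripper": 1, "linear": [-0.03, 0.11, -0.03], "delta_rot": [0, 0, 0]},
  {"gripper": 1, "linear": [-0.03, 0.11, -0.05], "delta_rot": [0, 0, 0]},
  {"gripper": 1, "linear": [-0.03, 0.11, -0.05], "delta_rot": [0, 0, 0]},
])

```text
clock: 5.45
position: [0.4449, 0.0274, 0.069]
ee_rot: [-0.003, -0.055, 0.998, 0.001]
contact_force: [0.0, 0.4, -0.7]
width: 0.0291
gripper_force: 49.6
```

```bash
python3 - <<'E'
from h import *
c=cam("wrist"); save(c,"w2.npz"); cv2.imwrite("pics/w2.png",cv2.resize(c["img"],(800,600),interpolation=cv2.INTER_CUBIC))
s=get_state(); q=s["ee_rot"]; y=R.from_quat([q[1],q[2],q[3],q[0]]).as_matrix()[:,1]; print(s["position"],"toolyaw",np.arctan2(-y[0],y[1]),s["contact_force"],s["width"])
E
```

```text
[0.44619327 0.0271818  0.07023197] toolyaw 0.11039360897844158 [ 0.09163648 -0.21764054 -1.42051124] 0.029135440678299217
```

View pics/w2.png

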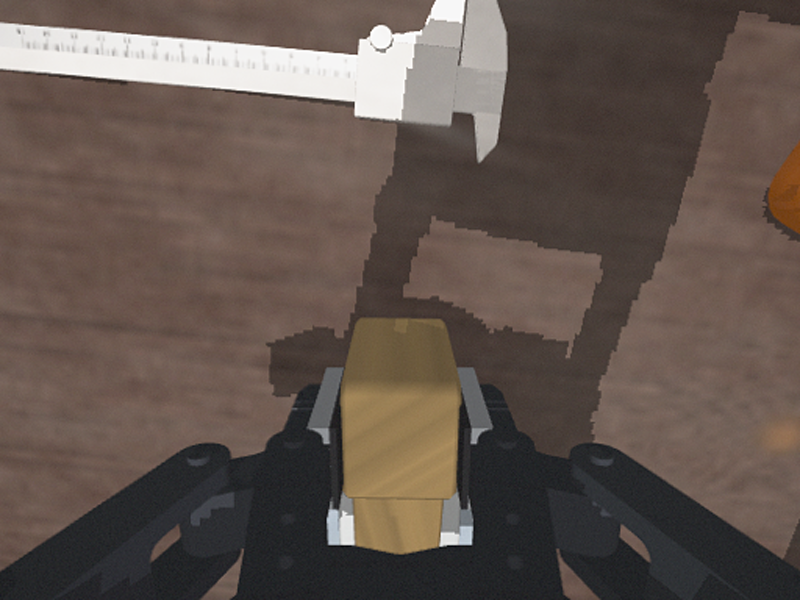

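The wedge is held square, with heel top corners around (342,392), (458,390), (457,498) and (344,498). The strip shows evenly on both sides of it, from 328 to 472. Next I'll lower to just above the strip and check from the scene camera.

send_rows([
  {"gripper": 1, "linear": [0.0, 0, -0.01], "delta_rot": [0, 0, 0]},
  {"gripper": 1, "linear": [0, 0, -0.02], "delta_rot": [0, 0, 0]},
  {"gripper": 1, "linear": [0, 0, -0.03], "delta_rot": [0, 0, 0]},
  {"gripper": 1, "linear": [0, 0, -0.03], "delta_rot": [0, 0, 0]},
])

```text
clock: 5.9
position: [0.4466, 0.0269, 0.04]
ee_rot: [-0.001, -0.055, 0.998, 0.0]
contact_force: [0.3, 0.6, -0.9]
width: 0.0293
gripper_force: 49.6
```

```bash
python3 - <<'E'
from h import *
s=get_state(); print(s["position"],s["contact_force"])
c=cam("scene"); save(c,"s2.npz"); cv2.imwrite("pics/s2.png",cv2.resize(c["img"][130:250,190:350],None,fx=5,fy=5,interpolation=cv2.INTER_CUBIC))
E
```

```text
[0.44660846 0.02687964 0.04003644] [ 0.30424784  0.577218   -0.88289797]
```

View pics/s2.png

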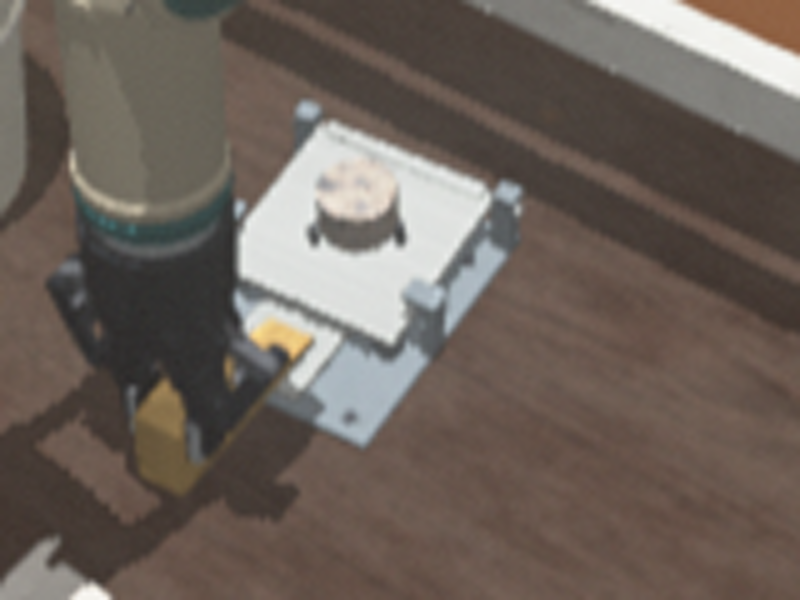

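The wedge is over the strip just short of the edge, with tip corners at (268,317) and (312,343). The strip margin on the right is visible at (340,335).

```bash
python3 - <<'E'
from h import *
c=load("s2.npz"); P=lambda X,Y,z: pix2w(c,190+X/5-.4,130+Y/5-.4,z)*1e3
u=np.array([np.cos(.11),np.sin(.11)]);n=np.array([-u[1],u[0]]);m=np.array([571,40.])
for q in [(268,317,.0207),(312,343,.0207),(340,335,.011),(302,388,.011),(398,345,.024),(238,272,.024)]:
    p=P(*q)[:2]; print(q,p.round(1),"along",((p-m)@u).round(1),"lat",((p-m)@n).round(1))
E
```

```text
(268, 317, 0.0207) [555.7  52.5] along -13.8 lat 14.1
(312, 343, 0.0207) [555.6  20.6] along -17.5 lat -17.6
(340, 335, 0.011) [576.6  16.8] along 3.0 lat -23.7
(302, 388, 0.011) [532.5   9.8] along -41.6 lat -25.8
(398, 345, 0.024) [581.5 -20.3] along 3.8 lat -61.1
(238, 272, 0.024) [570.   86.1] along 4.1 lat 45.9
```

send_rows([
  {"gripper": 1, "linear": [0, 0, -0.002], "delta_rot": [0, 0, 0]},
  {"gripper": 1, "linear": [0, 0, -0.003], "delta_rot": [0, 0, 0]},
  {"gripper": 1, "linear": [0, 0, -0.003], "delta_rot": [0, 0, 0]},
])

```text
clock: 6.25
position: [0.4479, 0.0269, 0.0384]
ee_rot: [0.0, -0.055, 0.998, 0.0]
contact_force: [-0.6, 0.1, -1.5]
width: 0.0294
gripper_force: 49.6
```

send_rows([
  {"gripper": 1, "linear": [0, 0.003, -0.001], "delta_rot": [0, 0, 0]},
  {"gripper": 1, "linear": [0, 0.003, -0.002], "delta_rot": [0, 0, 0]},
  {"gripper": 1, "linear": [0, 0.003, -0.002], "delta_rot": [0, 0, 0]},
])

```text
clock: 6.55
position: [0.4477, 0.03, 0.0363]
ee_rot: [-0.0, -0.055, 0.998, 0.0]
contact_force: [-0.4, -0.5, -1.0]
width: 0.0289
gripper_force: 49.6
```

send_rows([
  {"gripper": 1, "linear": [0, 0, -0.001], "delta_rot": [0, 0, 0]},
  {"gripper": 1, "linear": [0, 0, -0.0015], "delta_rot": [0, 0, 0]},
  {"gripper": 1, "linear": [0, 0, -0.0015], "delta_rot": [0, 0, 0]},
])

```text
clock: 6.85
position: [0.4478, 0.0299, 0.0348]
ee_rot: [-0.0, -0.055, 0.998, 0.0]
contact_force: [-1.0, -0.7, -0.8]
width: 0.0295
gripper_force: 49.7
```

send_rows([
  {"gripper": 1, "linear": [0, 0, -0.001], "delta_rot": [0, 0, 0]},
  {"gripper": 1, "linear": [0, 0, -0.0015], "delta_rot": [0, 0, 0]},
  {"gripper": 1, "linear": [0, 0, -0.0015], "delta_rot": [0, 0, 0]},
])

```text
clock: 7.15
position: [0.4475, 0.0298, 0.0339]
ee_rot: [-0.0, -0.055, 0.998, -0.0]
contact_force: [-2.7, -0.1, 5.5]
width: 0.0291
gripper_force: 50.8
```

send_rows([
  {"gripper": 1, "linear": [0, 0, -0.0007], "delta_rot": [0, 0, 0]},
  {"gripper": 1, "linear": [0, 0, -0.001], "delta_rot": [0, 0, 0]},
  {"gripper": 1, "linear": [0, 0, -0.001], "delta_rot": [0, 0, 0]},
])

```text
clock: 7.45
position: [0.4473, 0.0295, 0.033]
ee_rot: [-0.0, -0.055, 0.998, -0.0]
contact_force: [-4.1, -2.3, 7.5]
width: 0.0294
gripper_force: 49.7
```

send_rows([
  {"gripper": 1, "linear": [0.006, 0.0007, 0.001], "delta_rot": [0, 0, 0]},
  {"gripper": 1, "linear": [0.012, 0.0013, 0.001], "delta_rot": [0, 0, 0]},
  {"gripper": 1, "linear": [0.018, 0.002, 0.001], "delta_rot": [0, 0, 0]},
  {"gripper": 1, "linear": [0.022, 0.0024, 0.001], "delta_rot": [0, 0, 0]},
  {"gripper": 1, "linear": [0.025, 0.0028, 0.001], "delta_rot": [0, 0, 0]},
  {"gripper": 1, "linear": [0.025, 0.0028, 0.001], "delta_rot": [0, 0, 0]},
  {"gripper": 1, "linear": [0.025, 0.0028, 0.001], "delta_rot": [0, 0, 0]},
])

```text
clock: 8.15
position: [0.4687, 0.0326, 0.0338]
ee_rot: [-0.004, -0.055, 0.998, 0.0]
contact_force: [-9.8, -1.6, 13.3]
width: 0.0293
gripper_force: 50.4
```

send_rows([
  {"gripper": 1, "linear": [0.005, 0.0006, 0], "delta_rot": [0, 0, 0]},
  {"gripper": 1, "linear": [0.01, 0.0011, 0], "delta_rot": [0, 0, 0]},
  {"gripper": 1, "linear": [0.015, 0.0017, 0], "delta_rot": [0, 0, 0]},
  {"gripper": 1, "linear": [0.02, 0.0022, 0], "delta_rot": [0, 0, 0]},
  {"gripper": 1, "linear": [0.02, 0.0022, 0], "delta_rot": [0, 0, 0]},
])

```text
clock: 8.65
position: [0.48, 0.0342, 0.034]
ee_rot: [-0.013, -0.056, 0.998, -0.0]
contact_force: [-25.3, -5.0, 32.5]
width: 0.0295
gripper_force: 53.1
```

```bash
python3 - <<'E'
from h import *
s=get_state(); print(s["position"],s["contact_force"])
c=cam("scene"); save(c,"s3.npz"); cv2.imwrite("pics/s3.png",cv2.resize(c["img"][140:240,190:330],None,fx=5,fy=5,interpolation=cv2.INTER_CUBIC))
E
```

```text
[0.48003783 0.03424203 0.03399235] [-25.29601249  -5.04895955  32.46576823]
```

View pics/s3.png

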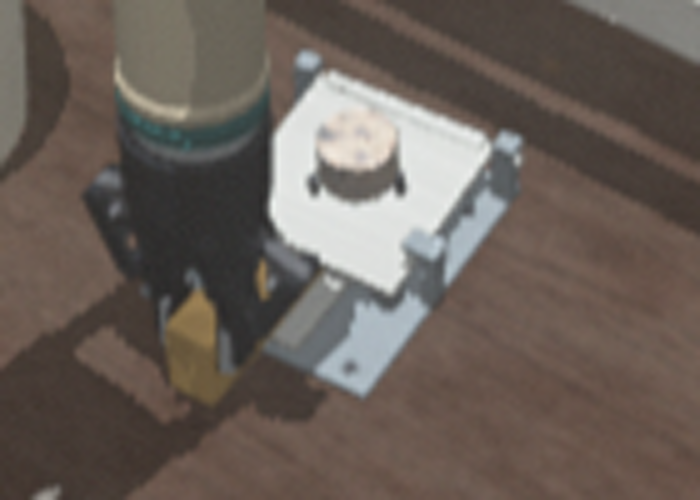

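The force has grown to 25 N back and 32 N up. The wedge is rubbing, probably pitched in the grip. The moment reading should show where it touches.

```bash
python3 - <<'E'
from h import *
s=get_state(); print(s["position"],s["contact_force"],s["moment"],s["qpos"])
a=load("s2.npz")["img"]; 
q=s["ee_rot"]; print(R.from_quat([q[1],q[2],q[3],q[0]]).as_matrix().round(3))
c=cam("wrist"); save(c,"w3.npz"); cv2.imwrite("pics/w3.png",cv2.resize(c["img"][190:384,140:372],None,fx=3,fy=3,interpolation=cv2.INTER_CUBIC))
E
```

```text
[0.48004359 0.03426372 0.0339815 ] [-24.86040227  -5.31459021  32.14967246] [-0.86530286  3.49348324 -0.21004609] [-0.07096502  0.3509904   1.96422705 -0.00432371  0.8507708  -1.75101587]
[[-0.993 -0.112 -0.025]
 [-0.112  0.994 -0.002]
 [ 0.025  0.001 -1.   ]]
```

View pics/w3.png

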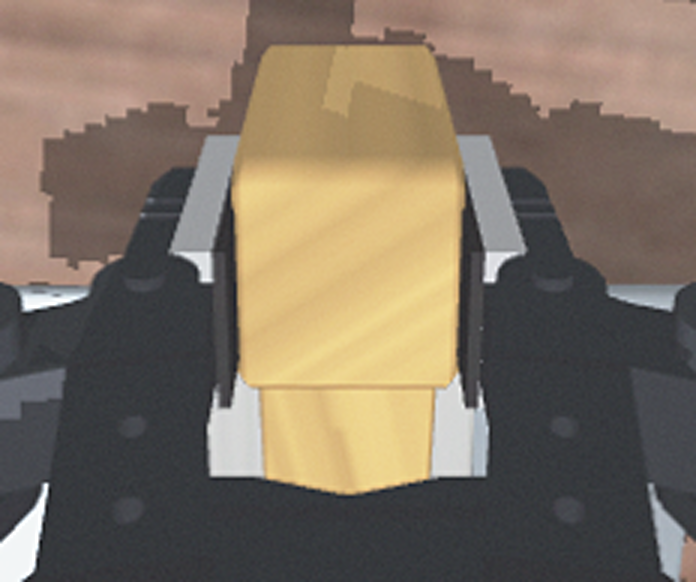

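The tool leans and the parallax of the tip agrees with it: the wedge droops tip-down by about 0.05 rad and scrubs the strip. I'll unload it and pitch the tip up.

send_rows([
  {"gripper": 1, "linear": [-0.004, -0.0004, 0.001], "delta_rot": [0, 0, 0]},
  {"gripper": 1, "linear": [-0.008, -0.0009, 0.002], "delta_rot": [0, 0, 0]},
  {"gripper": 1, "linear": [-0.01, -0.0011, 0.003], "delta_rot": [0, 0, 0]},
  {"gripper": 1, "linear": [-0.01, -0.0011, 0.004], "delta_rot": [0, 0, 0]},
  {"gripper": 1, "linear": [-0.01, -0.0011, 0.004], "delta_rot": [0, 0, 0]},
])

```text
clock: 9.25
position: [0.482, 0.0338, 0.0368]
ee_rot: [-0.001, -0.055, 0.998, 0.0]
contact_force: [-2.8, 0.4, -4.6]
width: 0.0289
gripper_force: 49.6
```

```bash
python3 - <<'E'
from h import *
s=get_state(); print(s["position"],s["contact_force"],s["moment"])
q=s["ee_rot"]; print(R.from_quat([q[1],q[2],q[3],q[0]]).as_matrix().round(3)[:,2])
E
```

```text
[0.48197024 0.03378292 0.03682943] [-2.81568502  0.37634159 -4.56788686] [-0.02512984  0.9415335   0.05222729]
[-0.002  0.    -1.   ]
```

send_rows([
  {"gripper": 1, "linear": [0, 0, -0.0005], "delta_rot": [0.0015, -0.015, 0]},
  {"gripper": 1, "linear": [0.003, 0.0003, -0.001], "delta_rot": [0.003, -0.03, 0]},
  {"gripper": 1, "linear": [0.007, 0.0008, -0.001], "delta_rot": [0.003, -0.03, 0]},
  {"gripper": 1, "linear": [0.01, 0.0011, -0.001], "delta_rot": [0.003, -0.03, 0]},
  {"gripper": 1, "linear": [0.01, 0.0011, -0.001], "delta_rot": [0.003, -0.03, 0]},
])

```text
clock: 9.75
position: [0.4943, 0.0348, 0.0366]
ee_rot: [0.016, -0.055, 0.998, 0.001]
contact_force: [-1.5, -0.6, -3.5]
width: 0.0288
gripper_force: 49.7
```

```bash
python3 - <<'E'
from h import *
s=get_state(); print(s["position"],s["contact_force"],s["moment"])
q=s["ee_rot"]; print(R.from_quat([q[1],q[2],q[3],q[0]]).as_matrix().round(3)[:,2])
E
```

```text
[0.49432532 0.03482858 0.03658558] [-1.51925356 -0.61931251 -3.52348833] [-0.07017007  0.52037363 -0.03398399]
[ 0.032  0.003 -0.999]
```

send_rows([
  {"gripper": 1, "linear": [0.003, 0.0003, -0.0005], "delta_rot": [0, 0, 0]},
  {"gripper": 1, "linear": [0.006, 0.0007, -0.001], "delta_rot": [0, 0, 0]},
  {"gripper": 1, "linear": [0.009, 0.001, -0.0015], "delta_rot": [0, 0, 0]},
  {"gripper": 1, "linear": [0.012, 0.0013, -0.002], "delta_rot": [0, 0, 0]},
  {"gripper": 1, "linear": [0.012, 0.0013, -0.002], "delta_rot": [0, 0, 0]},
])

```text
clock: 10.25
position: [0.5057, 0.0362, 0.0343]
ee_rot: [0.016, -0.055, 0.998, 0.001]
contact_force: [-2.1, -0.0, -4.1]
width: 0.0292
gripper_force: 49.7
```

send_rows([
  {"gripper": 1, "linear": [0, 0, -0.0005], "delta_rot": [0, 0, 0]},
  {"gripper": 1, "linear": [0, 0, -0.001], "delta_rot": [0, 0, 0]},
  {"gripper": 1, "linear": [0, 0, -0.001], "delta_rot": [0, 0, 0]},
])

```text
clock: 10.55
position: [0.5057, 0.0362, 0.0337]
ee_rot: [0.016, -0.055, 0.998, 0.001]
contact_force: [-0.3, -0.1, -4.1]
width: 0.0293
gripper_force: 49.9
```

```bash
python3 - <<'E'
from h import *
s=get_state(); print(s["position"],s["contact_force"],s["moment"])
E
```

```text
[0.50571311 0.03619164 0.03365376] [-0.30069035 -0.1182429  -4.14260481] [0.05831074 0.27096291 0.02691031]
```

send_rows([
  {"gripper": 1, "linear": [0, 0, -0.0007], "delta_rot": [0, 0, 0]},
  {"gripper": 1, "linear": [0, 0, -0.0015], "delta_rot": [0, 0, 0]},
  {"gripper": 1, "linear": [0, 0, -0.0015], "delta_rot": [0, 0, 0]},
])

```text
clock: 10.85
position: [0.5056, 0.0362, 0.0334]
ee_rot: [0.016, -0.055, 0.998, 0.001]
contact_force: [-4.0, 0.0, 8.1]
width: 0.0293
gripper_force: 51.5
```

send_rows([
  {"gripper": 1, "linear": [0, 0, -0.0007], "delta_rot": [0, 0, 0]},
  {"gripper": 1, "linear": [0, 0, -0.001], "delta_rot": [0, 0, 0]},
  {"gripper": 1, "linear": [0, 0, -0.001], "delta_rot": [0, 0, 0]},
])

```text
clock: 11.15
position: [0.5057, 0.0362, 0.0333]
ee_rot: [0.017, -0.055, 0.998, 0.001]
contact_force: [-5.5, 1.1, 14.2]
width: 0.0293
gripper_force: 52.5
```

send_rows([
  {"gripper": 1, "linear": [0, 0, 0.001], "delta_rot": [0, 0, 0]},
  {"gripper": 1, "linear": [0, 0, 0.0015], "delta_rot": [0, 0, 0]},
  {"gripper": -0.2, "linear": [0, 0, 0.0015], "delta_rot": [0, 0, 0]},
  {"gripper": -0.2, "linear": [0, 0, 0.0015], "delta_rot": [0, 0, 0]},
  {"gripper": -0.2, "linear": [0, 0, 0.0015], "delta_rot": [0, 0, 0]},
  {"gripper": -0.2, "linear": [0, 0, 0.0015], "delta_rot": [0, 0, 0]},
  {"gripper": -0.2, "linear": [0, 0, 0.0015], "delta_rot": [0, 0, 0]},
])

```text
clock: 11.85
position: [0.5049, 0.0361, 0.0322]
ee_rot: [0.015, -0.055, 0.998, 0.001]
contact_force: [-0.3, 0.3, -0.1]
width: 0.0516
gripper_force: 0.0
```

send_rows([
  {"gripper": -0.2, "linear": [0, 0, 0.025], "delta_rot": [0, 0, 0]},
  {"gripper": -0.2, "linear": [0, 0, 0.05], "delta_rot": [-0.003, 0.03, 0]},
  {"gripper": -0.2, "linear": [-0.01, -0.0011, 0.06], "delta_rot": [-0.003, 0.03, 0]},
  {"gripper": -0.2, "linear": [-0.03, -0.0033, 0.06], "delta_rot": [-0.003, 0.03, 0]},
  {"gripper": 1, "linear": [-0.05, -0.0055, 0.06], "delta_rot": [-0.003, 0.03, 0]},
  {"gripper": 1, "linear": [-0.06, -0.0066, 0.06], "delta_rot": [-0.003, 0.03, 0]},
  {"gripper": 1, "linear": [-0.06, -0.0066, 0.06], "delta_rot": [-0.003, 0.03, 0]},
])

```text
clock: 12.55
position: [0.4425, 0.0296, 0.0919]
ee_rot: [-0.001, -0.055, 0.998, 0.0]
contact_force: [0.5, -0.2, -0.4]
width: 0.0076
gripper_force: 0.0
```

```bash
python3 - <<'E'
from h import *
s=get_state(); print(s["position"],s["contact_force"],s["moment"],s["width"])
a=cam("scene"); save(a,"s4.npz"); b=cam("top"); save(b,"t4.npz")
o=np.zeros((500,800,3),np.uint8)
o[:,:450]=cv2.resize(a["img"][140:240,210:300],None,fx=5,fy=5,interpolation=cv2.INTER_CUBIC)
o[:,450:]=cv2.resize(b["img"][120:220,215:285],None,fx=5,fy=5,interpolation=cv2.INTER_CUBIC)
cv2.imwrite("pics/s4.png",o)
E
```

```text
[0.44247132 0.02963046 0.09191278] [ 0.49393345 -0.16690303 -0.3731885 ] [ 0.02841595 -0.04179304  0.03650587] 0.007624714123425163
```

View pics/s4.png

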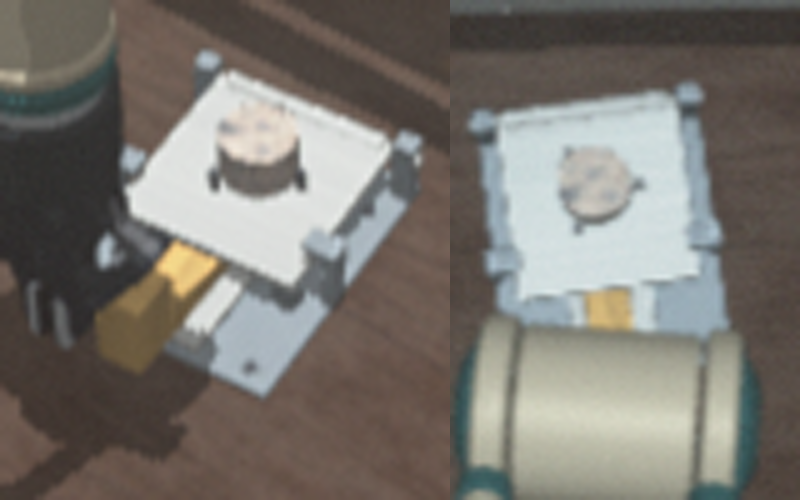

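Released, the wedge lies centred on the strip (585–632 within 560–657 in the top view) and the plate is still sagging a little. Next I'll press the heel from behind with shut fingers, held low and leaning slightly forward.

send_rows([
  {"gripper": 1, "linear": [-0.005, -0.0006, -0.03], "delta_rot": [0.003, -0.03, 0]},
  {"gripper": 1, "linear": [-0.005, -0.0006, -0.055], "delta_rot": [0.006, -0.06, 0]},
  {"gripper": 1, "linear": [-0.005, -0.0006, -0.068], "delta_rot": [0.006, -0.06, 0]},
  {"gripper": 1, "linear": [-0.005, -0.0006, -0.07], "delta_rot": [0.006, -0.06, 0]},
  {"gripper": 1, "linear": [0.007, 0.0008, -0.07], "delta_rot": [0.006, -0.06, 0]},
  {"gripper": 1, "linear": [0.018, 0.002, -0.07], "delta_rot": [0.006, -0.06, 0]},
  {"gripper": 1, "linear": [0.025, 0.0028, -0.07], "delta_rot": [0.006, -0.06, 0]},
  {"gripper": 1, "linear": [0.025, 0.0028, -0.07], "delta_rot": [0.006, -0.06, 0]},
])

```text
clock: 13.45
position: [0.4728, 0.0324, 0.0232]
ee_rot: [0.032, -0.055, 0.998, 0.001]
contact_force: [0.3, 0.1, -0.8]
width: 0.0
gripper_force: 0.0
```

send_rows([
  {"gripper": 1, "linear": [0.004, 0.0004, 0], "delta_rot": [0, 0, 0]},
  {"gripper": 1, "linear": [0.008, 0.0009, 0], "delta_rot": [0, 0, 0]},
  {"gripper": 1, "linear": [0.01, 0.0011, 0], "delta_rot": [0, 0, 0]},
  {"gripper": 1, "linear": [0.01, 0.0011, 0], "delta_rot": [0, 0, 0]},
])

```text
clock: 13.85
position: [0.4794, 0.0335, 0.0223]
ee_rot: [0.03, -0.055, 0.998, 0.001]
contact_force: [-0.9, 0.7, 1.0]
width: -0.0004
gripper_force: 0.5
```

send_rows([
  {"gripper": 1, "linear": [0.003, 0.0003, 0], "delta_rot": [0, 0, 0]},
  {"gripper": 1, "linear": [0.006, 0.0007, 0], "delta_rot": [0, 0, 0]},
  {"gripper": 1, "linear": [0.008, 0.0009, 0], "delta_rot": [0, 0, 0]},
  {"gripper": 1, "linear": [0.008, 0.0009, 0], "delta_rot": [0, 0, 0]},
  {"gripper": 1, "linear": [0.008, 0.0009, 0], "delta_rot": [0, 0, 0]},
])

```text
clock: 14.35
position: [0.4813, 0.0346, 0.0214]
ee_rot: [0.024, -0.055, 0.998, 0.002]
contact_force: [-10.4, -2.5, 8.8]
width: 0.0002
gripper_force: 5.3
```

send_rows([
  {"gripper": 1, "linear": [0.001, 0.0001, 0], "delta_rot": [0, 0, 0]},
  {"gripper": 1, "linear": [0.002, 0.0002, 0], "delta_rot": [0, 0, 0]},
  {"gripper": 1, "linear": [0.003, 0.0003, 0], "delta_rot": [0, 0, 0]},
  {"gripper": 1, "linear": [0.003, 0.0003, 0], "delta_rot": [0, 0, 0]},
])

```text
clock: 14.75
position: [0.4838, 0.0349, 0.0213]
ee_rot: [0.023, -0.055, 0.998, 0.002]
contact_force: [-11.2, -1.6, 8.2]
width: 0.0
gripper_force: 5.6
```

send_rows([
  {"gripper": 1, "linear": [0, 0, 0.002], "delta_rot": [0, 0, 0]},
  {"gripper": 1, "linear": [0.001, 0.0001, 0.003], "delta_rot": [0, 0, 0]},
  {"gripper": 1, "linear": [0.002, 0.0002, 0.003], "delta_rot": [0, 0, 0]},
  {"gripper": 1, "linear": [0.002, 0.0002, 0.003], "delta_rot": [0, 0, 0]},
])

```text
clock: 15.15
position: [0.4911, 0.035, 0.0246]
ee_rot: [0.028, -0.055, 0.998, 0.002]
contact_force: [-4.4, -0.8, -2.9]
width: -0.0003
gripper_force: 2.3
```

```bash
python3 - <<'E'
from h import *
s=get_state(); print(s["position"],s["contact_force"],s["moment"])
q=s["ee_rot"]; print(R.from_quat([q[1],q[2],q[3],q[0]]).as_matrix().round(3)[:,2])
E
```

```text
[0.49105273 0.03496942 0.02459123] [-4.37147515 -0.83958033 -2.88404632] [-0.09619206  0.86616394 -0.03794607]
[ 0.056  0.006 -0.998]
```

send_rows([
  {"gripper": 1, "linear": [0.0015, 0.0002, 0], "delta_rot": [0, 0, 0]},
  {"gripper": 1, "linear": [0.003, 0.0003, 0], "delta_rot": [0, 0, 0]},
  {"gripper": 1, "linear": [0.0045, 0.0005, 0], "delta_rot": [0, 0, 0]},
  {"gripper": 1, "linear": [0.006, 0.0007, 0], "delta_rot": [0, 0, 0]},
  {"gripper": 1, "linear": [0.006, 0.0007, 0], "delta_rot": [0, 0, 0]},
])

```text
clock: 15.65
position: [0.4962, 0.0357, 0.0243]
ee_rot: [0.027, -0.055, 0.998, 0.002]
contact_force: [-6.9, -0.6, -2.4]
width: 0.0001
gripper_force: 3.6
```

send_rows([
  {"gripper": 1, "linear": [0.001, 0.0001, 0], "delta_rot": [0, 0, 0]},
  {"gripper": 1, "linear": [0.002, 0.0002, 0], "delta_rot": [0, 0, 0]},
  {"gripper": 1, "linear": [0.003, 0.0003, 0], "delta_rot": [0, 0, 0]},
  {"gripper": 1, "linear": [0.003, 0.0003, 0], "delta_rot": [0, 0, 0]},
])

```text
clock: 16.05
position: [0.4974, 0.0361, 0.0238]
ee_rot: [0.025, -0.055, 0.998, 0.002]
contact_force: [-8.4, -0.6, -3.5]
width: 0.0002
gripper_force: 4.5
```

send_rows([
  {"gripper": 1, "linear": [0.0007, 0.0001, 0], "delta_rot": [0, 0, 0]},
  {"gripper": 1, "linear": [0.0014, 0.0002, 0], "delta_rot": [0, 0, 0]},
  {"gripper": 1, "linear": [0.002, 0.0002, 0], "delta_rot": [0, 0, 0]},
  {"gripper": 1, "linear": [0.002, 0.0002, 0], "delta_rot": [0, 0, 0]},
])

```text
clock: 16.45
position: [0.4983, 0.0363, 0.0234]
ee_rot: [0.024, -0.055, 0.998, 0.002]
contact_force: [-10.2, -1.1, -3.9]
width: 0.0001
gripper_force: 5.1
```

send_rows([
  {"gripper": 1, "linear": [0.0007, 0.0001, 0], "delta_rot": [0, 0, 0]},
  {"gripper": 1, "linear": [0.0014, 0.0002, 0], "delta_rot": [0, 0, 0]},
  {"gripper": 1, "linear": [0.002, 0.0002, 0], "delta_rot": [0, 0, 0]},
  {"gripper": 1, "linear": [0.002, 0.0002, 0], "delta_rot": [0, 0, 0]},
])

```text
clock: 16.85
position: [0.4992, 0.0365, 0.023]
ee_rot: [0.023, -0.055, 0.998, 0.002]
contact_force: [-11.2, -0.7, -5.6]
width: 0.0002
gripper_force: 5.7
```

The push is stiffening. I'll measure the plate's front-edge height in the scene image numerically against the first picture.

```bash
cat > edge.py <<'E'
from h import *
def edge(c,cols):
    g=cv2.cvtColor(c["img"],cv2.COLOR_BGR2GRAY).astype(float); out=[]
    for u in cols:
        col=g[165:210,u]; hi=np.median(col[:8]); d=np.where(col<hi-45)[0]
        i=d[d>3][0]; out.append(165+i-1+(col[i-1]-(hi-45))/(col[i-1]-col[i]))
    return np.array(out)
E
python3 - <<'E'
from edge import *
c0=load("scene0.npz"); u=np.array([np.cos(.11),np.sin(.11)]);n=np.array([-u[1],u[0]]);m=np.array([.571,.040]);hinge=m+.12*u
def pred(th,lat):
    L=.12; e=hinge-u*(L*np.cos(th)-.004*np.sin(th)*-1)+n*lat; return w2pix(c0,[e[0],e[1],.036-L*np.sin(th)+.004*np.cos(th)])
for th in(.1,.05,.015,0): print(th,[pred(th,l).round(2).tolist() for l in(-.02,-.045)])
cols=[253,256,259,262]
c=cam("scene"); save(c,"s5.npz")
for k in("scene0","s3","s4","s5"): print(k,edge(load(k+".npz"),cols).round(2))
E
```

```text
0.1 [[255.97, 192.79], [263.6, 196.25]]
0.05 [[255.93, 191.43], [263.58, 194.9]]
0.015 [[255.92, 190.44], [263.6, 193.91]]
0 [[255.93, 190.0], [263.62, 193.47]]
scene0 [173.46 172.54 173.07 173.42]
s3 [173.43 172.37 172.97 173.41]
s4 [173.27 171.22 171.81 172.27]
s5 [172.13 169.91 170.34 171.39]
```

```bash
sed -i 's/g\[165:210,u\]/g[182:210,u]/; s/165+i/182+i/; s/col\[:8\]/col[:4]/; s/d>3/d>1/' edge.py; python3 - <<'E'
from edge import *
cols=[255,257,259,261,263,265]
for k in("scene0","s3","s4","s5"): print(k,edge(load(k+".npz"),cols).round(2))
for k in("scene0","s5"): print(cv2.cvtColor(load(k+".npz")["img"],cv2.COLOR_BGR2GRAY)[184:200,259])
a,b=[load(k+".npz")["img"][150:200,225:268].astype(np.float32).mean(2) for k in("scene0","s5")]
E
```

```text
scene0 [192.27 193.18 194.08 194.98 196.01 196.88]
s3 [192.2  193.15 194.03 194.95 195.99 196.87]
s4 [191.   191.87 192.78 193.42 194.36 195.28]
s5 [189.59 190.46 191.4  192.3  193.14 194.08]
[221 220 221 221 219 220 220 218 219 220 182 116 105 107 141 172]
[223 223 222 222 221 222 225 203 140 120 129 130 128 122 143 176]
```

The edge has risen 2.7 px of the predicted 2.79, so the plate is at or very near level. Now for the firm final push, taking off the upward drag at the heel.

send_rows([
  {"gripper": 1, "linear": [0, 0, -0.0007], "delta_rot": [0, 0, 0]},
  {"gripper": 1, "linear": [0.0005, 0.0001, -0.0012], "delta_rot": [0, 0, 0]},
  {"gripper": 1, "linear": [0.001, 0.0001, -0.0012], "delta_rot": [0, 0, 0]},
  {"gripper": 1, "linear": [0.001, 0.0001, -0.0012], "delta_rot": [0, 0, 0]},
])

```text
clock: 17.3
position: [0.5011, 0.0366, 0.0221]
ee_rot: [0.024, -0.055, 0.998, 0.002]
contact_force: [-10.3, -2.2, -4.9]
width: 0.0001
gripper_force: 5.2
```

send_rows([
  {"gripper": 1, "linear": [0.001, 0.0001, 0], "delta_rot": [0, 0, 0]},
  {"gripper": 1, "linear": [0.002, 0.0002, 0], "delta_rot": [0, 0, 0]},
  {"gripper": 1, "linear": [0.002, 0.0002, 0], "delta_rot": [0, 0, 0]},
  {"gripper": 1, "linear": [0.002, 0.0002, 0], "delta_rot": [0, 0, 0]},
])

```text
clock: 17.7
position: [0.5019, 0.0368, 0.0217]
ee_rot: [0.023, -0.055, 0.998, 0.002]
contact_force: [-11.5, -2.1, -4.7]
width: -0.0
gripper_force: 5.9
```

send_rows([
  {"gripper": 1, "linear": [0.001, 0.0001, -0.001], "delta_rot": [0, 0, 0]},
  {"gripper": 1, "linear": [0.002, 0.0002, -0.0015], "delta_rot": [0, 0, 0]},
  {"gripper": 1, "linear": [0.002, 0.0002, -0.0015], "delta_rot": [0, 0, 0]},
  {"gripper": 1, "linear": [0.002, 0.0002, -0.0015], "delta_rot": [0, 0, 0]},
])

```text
clock: 18.1
position: [0.502, 0.0368, 0.0215]
ee_rot: [0.021, -0.056, 0.998, 0.002]
contact_force: [-18.6, -2.8, 10.4]
width: -0.0
gripper_force: 9.4
```

send_rows([
  {"gripper": 1, "linear": [0.001, 0.0001, 0], "delta_rot": [0, 0, 0]},
  {"gripper": 1, "linear": [0.002, 0.0002, 0], "delta_rot": [0, 0, 0]},
  {"gripper": 1, "linear": [0.002, 0.0002, 0], "delta_rot": [0, 0, 0]},
  {"gripper": 1, "linear": [0.002, 0.0002, 0], "delta_rot": [0, 0, 0]},
])

```text
clock: 18.5
position: [0.502, 0.0369, 0.0215]
ee_rot: [0.02, -0.056, 0.998, 0.002]
contact_force: [-22.7, -3.4, 15.7]
width: -0.0003
gripper_force: 11.3
```

```bash
python3 - <<'E'
from edge import *
s=get_state(); print(s["position"],s["contact_force"],s["moment"])
c=cam("scene"); save(c,"s6.npz"); print(edge(c,[255,257,259,261,263,265]).round(2))
E
```

```text
[0.50199437 0.03685393 0.0214831 ] [-22.74289349  -3.38318238  15.69863148] [-0.69579165  3.47712571  0.00655449]
[189.61 190.41 191.41 192.3  193.14 194.07]
```

send_rows([
  {"gripper": 1, "linear": [0, 0, 0.0007], "delta_rot": [0, 0, 0]},
  {"gripper": 1, "linear": [0, 0, 0.0015], "delta_rot": [0, 0, 0]},
  {"gripper": 1, "linear": [0, 0, 0.0015], "delta_rot": [0, 0, 0]},
])

```text
clock: 18.85
position: [0.5022, 0.037, 0.0217]
ee_rot: [0.02, -0.056, 0.998, 0.002]
contact_force: [-18.9, -3.4, 3.2]
width: 0.0007
gripper_force: 9.4
```

A clean 19 N push, with nothing moving any more. I'll back straight off.

send_rows([
  {"gripper": 1, "linear": [0, 0, 0], "delta_rot": [0, 0, 0]},
  {"gripper": 1, "linear": [-0.005, -0.0006, 0], "delta_rot": [0, 0, 0]},
  {"gripper": 1, "linear": [-0.012, -0.0013, 0], "delta_rot": [0, 0, 0]},
  {"gripper": 1, "linear": [-0.03, -0.0033, 0], "delta_rot": [0, 0, 0]},
  {"gripper": 1, "linear": [-0.05, -0.0055, 0.01], "delta_rot": [0, 0, 0]},
  {"gripper": 1, "linear": [-0.07, -0.008, 0.04], "delta_rot": [0, 0, 0]},
  {"gripper": 1, "linear": [-0.08, -0.009, 0.07], "delta_rot": [0, 0, 0]},
  {"gripper": 1, "linear": [-0.08, -0.009, 0.07], "delta_rot": [0, 0, 0]},
])

```text
clock: 19.65
position: [0.4378, 0.0274, 0.0989]
ee_rot: [0.037, -0.055, 0.998, 0.0]
contact_force: [0.4, 0.5, 0.0]
width: -0.0003
gripper_force: 0.0
```

```bash
python3 - <<'E'
from edge import *
s=get_state(); print(s["position"],s["contact_force"])
c=cam("scene"); save(c,"s7.npz"); print(edge(c,[255,257,259,261,263,265]).round(2))
b=cam("top")
o=np.zeros((500,800,3),np.uint8)
o[:,:450]=cv2.resize(c["img"][140:240,210:300],None,fx=5,fy=5,interpolation=cv2.INTER_CUBIC)
o[:,450:]=cv2.resize(b["img"][120:220,215:285],None,fx=5,fy=5,interpolation=cv2.INTER_CUBIC)
cv2.imwrite("pics/s7.png",o)
E
```

```text
[0.43782506 0.02743393 0.09887704] [0.37027563 0.54379017 0.0129367 ]
[189.54 190.42 191.39 192.3  193.14 194.09]
```

View pics/s7.png

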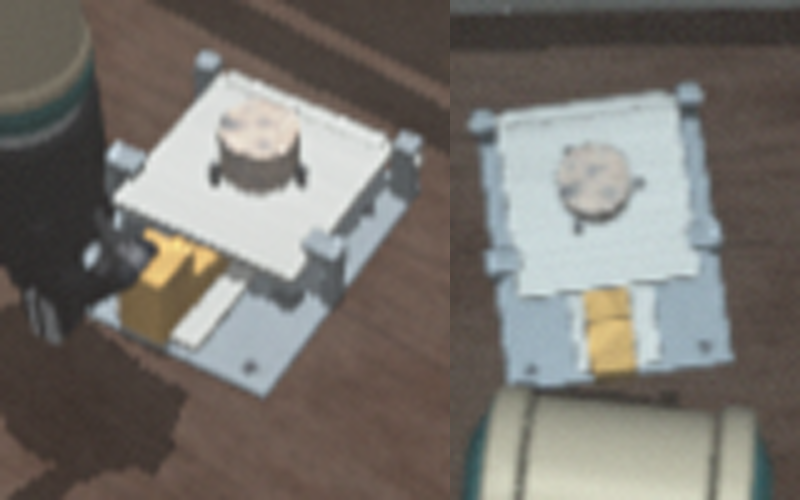

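The plate stays level (edge rows unchanged) and the wedge sits straight under it. A second gentle press will confirm it did not go slack when released.

send_rows([
  {"gripper": 1, "linear": [0, 0, -0.035], "delta_rot": [0, 0, 0]},
  {"gripper": 1, "linear": [0.02, 0.0022, -0.068], "delta_rot": [0, 0, 0]},
  {"gripper": 1, "linear": [0.045, 0.005, -0.068], "delta_rot": [0, 0, 0]},
  {"gripper": 1, "linear": [0.058, 0.0065, -0.068], "delta_rot": [0, 0, 0]},
  {"gripper": 1, "linear": [0.063, 0.007, -0.068], "delta_rot": [0, 0, 0]},
  {"gripper": 1, "linear": [0.067, 0.0074, -0.068], "delta_rot": [0, 0, 0]},
  {"gripper": 1, "linear": [0.07, 0.0078, -0.068], "delta_rot": [0, 0, 0]},
  {"gripper": 1, "linear": [0.07, 0.0078, -0.068], "delta_rot": [0, 0, 0]},
])

```text
clock: 20.55
position: [0.502, 0.0357, 0.0263]
ee_rot: [0.03, -0.055, 0.998, 0.001]
contact_force: [-0.7, -0.3, -0.1]
width: -0.0001
gripper_force: 0.3
```

send_rows([
  {"gripper": 1, "linear": [0.001, 0.0001, 0], "delta_rot": [0, 0, 0]},
  {"gripper": 1, "linear": [0.002, 0.0002, 0], "delta_rot": [0, 0, 0]},
  {"gripper": 1, "linear": [0.002, 0.0002, 0], "delta_rot": [0, 0, 0]},
])

```text
clock: 20.85
position: [0.5022, 0.0359, 0.0261]
ee_rot: [0.028, -0.055, 0.998, 0.001]
contact_force: [-5.0, -2.4, 5.2]
width: -0.0004
gripper_force: 2.8
```

send_rows([
  {"gripper": 1, "linear": [0.001, 0.0001, 0.0005], "delta_rot": [0, 0, 0]},
  {"gripper": 1, "linear": [0.002, 0.0002, 0.001], "delta_rot": [0, 0, 0]},
  {"gripper": 1, "linear": [0.003, 0.0003, 0.001], "delta_rot": [0, 0, 0]},
  {"gripper": 1, "linear": [0.003, 0.0003, 0.001], "delta_rot": [0, 0, 0]},
])

```text
clock: 21.25
position: [0.5022, 0.0359, 0.0262]
ee_rot: [0.025, -0.056, 0.998, 0.001]
contact_force: [-8.2, -4.0, 4.7]
width: 0.0002
gripper_force: 4.6
```

send_rows([
  {"gripper": 1, "linear": [0.001, 0.0001, 0.0005], "delta_rot": [0, 0, 0]},
  {"gripper": 1, "linear": [0.002, 0.0002, 0.001], "delta_rot": [0, 0, 0]},
  {"gripper": 1, "linear": [0.003, 0.0003, 0.001], "delta_rot": [0, 0, 0]},
  {"gripper": 1, "linear": [0.003, 0.0003, 0.001], "delta_rot": [0, 0, 0]},
])

```text
clock: 21.65
position: [0.5022, 0.0359, 0.0262]
ee_rot: [0.022, -0.056, 0.998, 0.001]
contact_force: [-12.8, -5.2, 3.3]
width: -0.0001
gripper_force: 6.4
```

send_rows([
  {"gripper": 1, "linear": [0.001, 0.0001, 0.0003], "delta_rot": [0, 0, 0]},
  {"gripper": 1, "linear": [0.002, 0, 0.0005], "delta_rot": [0, 0, 0]},
  {"gripper": 1, "linear": [0.003, -0.0003, 0.0005], "delta_rot": [0, 0, 0]},
  {"gripper": 1, "linear": [0.003, -0.0003, 0.0005], "delta_rot": [0, 0, 0]},
])

```text
clock: 22.05
position: [0.5022, 0.0359, 0.0263]
ee_rot: [0.019, -0.056, 0.998, 0.002]
contact_force: [-15.8, -4.7, 6.0]
width: -0.0001
gripper_force: 8.5
```

send_rows([
  {"gripper": 1, "linear": [-0.005, -0.0006, 0], "delta_rot": [0, 0, 0]},
  {"gripper": 1, "linear": [-0.012, -0.0013, 0], "delta_rot": [0, 0, 0]},
  {"gripper": 1, "linear": [-0.03, -0.0033, 0], "delta_rot": [0, 0, 0]},
  {"gripper": 1, "linear": [-0.06, -0.0066, 0.01], "delta_rot": [0, 0, 0]},
  {"gripper": 1, "linear": [-0.08, -0.009, 0.04], "delta_rot": [0, 0, 0]},
  {"gripper": 1, "linear": [-0.09, -0.009, 0.08], "delta_rot": [0, 0, 0]},
  {"gripper": 1, "linear": [-0.09, -0.009, 0.08], "delta_rot": [0, 0, 0]},
  {"gripper": 1, "linear": [-0.09, -0.009, 0.08], "delta_rot": [0, 0, 0]},
])

```text
clock: 22.85
position: [0.4255, 0.0271, 0.1101]
ee_rot: [0.033, -0.055, 0.998, 0.001]
contact_force: [0.4, 0.2, -0.7]
width: 0.0001
gripper_force: 0.0
```

```bash
python3 - <<'E'
from edge import *
import rig
s=get_state(); print(s["position"],s["contact_force"])
e=edge(cam("scene"),[255,257,259,261,263,265]); print(e.round(2))
if abs(e.mean()-191.81)<.25: print(rig.sign_off())
E
```

```text
[0.42551239 0.02714304 0.1101167 ] [ 0.3915371   0.18987435 -0.74013484]
[189.57 190.42 191.39 192.3  193.15 194.06]
the job is handed in; nothing more can be done
None
```

The job is handed in (verdict not shown): the wedge sits centred and straight under the free edge, the plate reads level, and a repeat 16.5 N press from behind did not move the wedge. The 5–30 N on the edge was not measured directly, and one push briefly reached about 23 N, over the 14–20 N range.

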